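# Swing the bench magnifier over two card models

### The job

Inspect two of the white card models under the swing-arm magnifier: push its arm round with one fingertip until the lens is centred over the stool with the round seat and let it rest there for about two seconds, then push it round to centre it over the stool with the square seat, leave it there and draw the finger clear. Only push the arm from the side, never take it between the fingers, and leave the models and the other things on the table standing where they are.

Things in the scene. Friction and masses are not known exactly. Their poses are not given: they have to be found in the camera images.
- magnifier (a joint): Swing of the magnifier arm about its upright column, rad; grows counter-clockwise seen from above, range -1.35 to 1.35. A level arm on a fixed column: a light friction hinge (about 1 N at 120 mm from the column moves it) that stays where it is left. The arm is a bare aluminium bar, 155 mm long (from 17 to 172 mm from the column axis), 16 mm wide, its underside 145 mm and top 165 mm above the table; column radius 11 mm, hub radius 19 mm, top at 169 mm.
- hub (a point): Point on the column's axis at mid height of the arm (155 mm above the table). The column's round foot, 110 mm across, is screwed to the table. Above 169 mm there is nothing.
- lens (a point): Centre of the round lens at the outer end of the arm, 215 mm from the column axis, 155 mm above the table. White ring 90 mm outside diameter, 148 to 162 mm high, with a clear lens 76 mm across. The line from hub to lens is the middle line of the arm; the lens moves only along its circle about the column.
- round_seat (a point): Centre of the seat's top (100 mm above the table) of the loose white card stool with a round seat, 76 mm across, with a round hole of 26 mm; three legs. About 215 mm from the column axis (within 6 mm). 60 g.
- square_seat (a point): Centre of the seat's top (100 mm above the table) of the loose white card stool with a square seat, 72 mm wide, with a square hole of 24 mm; four legs. About 215 mm from the column axis (within 6 mm). 60 g.
- bench_seat (a point): Centre of the seat's top (100 mm above the table) of a third loose card model, an oblong bench 90 by 50 mm without a hole. Not to be inspected. The three models stand about the column in any order, each on a green cutting mat lying flat (1 mm).
- glue_stick: Bystander: upright white glue stick, 29 mm across, 85 mm high, behind the column (away from the robot). Origin at its underside.
- tape_roll: Bystander: roll of tape lying flat, 64 mm across, 18 mm high, behind the column. Origin at its underside.
- pencil_case: Bystander: grey pencil case, 190 by 55 mm, 36 mm high, behind the column. Origin at its underside.
Things that resemble listed ones, but are neither listed nor needed, are in the scene too. What is shaped like the part that bears round_seat but purple is not meant. What is shaped like the part that bears square_seat but orange or purple is not meant.

How it is judged:
By the outcome, as a careful person would: the job done as asked, in the order asked, and still so for the second after the job is handed in, with the robot touching nothing.
It also fails if it takes over 64 s, if anything falls off the work surface, if the arm or the gripper's body presses on something with over 40 N, if the wrist force passes 120 N, or if a joint passes its speed limit or range.

### The arm

A 6-joint arm with a two-finger parallel gripper is mounted at the origin on the work surface. World frame = base frame: x ahead of the robot, y to its left, z up, the work surface at z = 0. Lengths are in mm, angles in rad, forces in N, time in s.
With the tool pointing down it reaches from about 350 to 775 mm from the base axis. Payload 7.3 kg.
Tool frame: the origin (TCP) lies between the finger pads; the fingertips stand 14 mm ahead of it and the grasp point (between the pads) lies 5 mm behind it; z points along the fingers, y is the line along which they close (so a half turn about z gives the same grasp; the last joint's range is limited). The gripper opens to 92 mm and grips with 3 to 60 N. Pads are 19 mm wide; open, the fingers measure 130 mm over their backs; the gripper's body (75 mm by 190 mm) begins 47 mm behind the grasp point.
Start: joints at [1.044, 0.342, 1.524, -0, 1.275, -0.146], TCP at [195.11, 487.417, 240.741] pointing down, gripper open.
Joint ranges: [-2.53, 2.53], [-0.77, 2.02], [0.04, 2.7], [-1, 4.14], [0.28, 2.66], [-3.11, 3.11]. Speed limits (rad/s): [2.57, 2.57, 3.14, 3.14, 3.14, 3.14].

### API

Orientations are given as [roll, pitch, yaw] about the fixed x, y, z axes, in that order (R = Rz(yaw) Ry(pitch) Rx(roll)).
In Python, from plant import get_obs, cams, close_job gives the robot as it stands. The module is installed in compiled form; this text tells all that it offers.
- The arm moves only by the shell command python3 -m creep 'ROWS'. ROWS is JSON, a list of rows, each an object of numbers: "hand": the opening, from 0 (shut) to 1 (fully open); "tx", "ty", "tz": the shift along the tool's x, y, z in m; "spin": the turn about the tool's z in degrees. In form: [{"hand": .., "tx": .., "ty": .., "tz": .., "spin": ..}, ...]. A call has 1 to 5 rows; each row shifts and turns the commanded pose from where the row before left it, along the tool's axes as they then stand; what a row does not reach is not made up. A row lasts 1/8 s, in which the tool goes at most 62.5 mm and 10.7 degrees, less where a joint would pass 70% of its speed; a pose out of reach is approached as far as the arm can. A call is refused whole if a number of a shift passes 0.0625 or a number of a turn 10.7, either way. A call with a gripper value outside its range is refused whole. The fingers move at their own pace and stop on an object; the grip force is fixed at half the most. Time passes only in rows, so rows that do not move let the fingers close. It gives the time, the measured TCP pose, the force, the opening and the grip force at its end, in the units of the state.
- get_obs(): the state, without advancing time (a new reading comes with each control period).
- cams.capture(name): name is "scene" or "top" or "wrist"; returns a dict with "color" (400x640x3 uint8, red, green, blue), "K" (3x3 intrinsics, pixels), "R" (3x3) and "t" (3): a world point X has camera coordinates R X + t. Camera axes: x right, y down, z forward; pixel columns grow to the right and rows downward; lengths in mm; the calibration is good to about 2 mm. A picture is of the moment at which its call begins. There is no depth.
- close_job(): hands the job in; it is judged then, once.
The state is a dict: "time": time; "joint_positions": joint angles; "dq": joint speeds; "tau": joint torques, N m; "tool_pos": TCP position; "tcp_rot": TCP orientation; "contact_force": force on the tool from outside, world axes, zero at the start; "moment": the same for the moment, N m; "grip_width": finger opening in mm; "finger_force": force on a finger pad.
Only numpy, scipy, OpenCV 4.12 (cv2) and the standard library are available. Lean on these libraries where they do the work, as an engineer would, in place of code of your own. Each camera call takes 0.05 s, during which the arm holds its last target. There are 200 camera calls.

## Working session

There is one attempt and no reset: what is moved stays moved. The work goes in short steps, Python scripts to look and compute and a shell command to move; the robot and the scene stay as the last step left them, time stands still between calls to the robot, and variables do not carry over. Pictures are saved under pics/ and viewed, at most 10 in all, crops included, and the job is handed in when it is done.

```bash
mkdir -p pics; python3 - <<'E'
from plant import get_obs,cams
import cv2,numpy as np,pickle
d={}
for n in("scene","top"):
    c=cams.capture(n);d[n]=c;cv2.imwrite(f"pics/{n}0.png",c["color"][:,:,::-1])
    print(n,c["K"].tolist(),(-c["R"].T@c["t"]).round(),c["R"].round(3).tolist())
pickle.dump(d,open("d.pkl","wb"))
o=get_obs();print(o["time"],o["tool_pos"],o["tcp_rot"],o["grip_width"])
E
```

```text
scene [[480.4994864984221, 0.0, 328.0186070318189], [0.0, 480.4994864984221, 202.95602309531276], [0.0, 0.0, 1.0]] [1193. -175. 1064.] [[0.179, 0.984, 0.014], [0.801, -0.137, -0.582], [-0.571, 0.115, -0.813]]
top [[366.72648227326545, 0.0, 320.4981982372617], [0.0, 366.72648227326545, 200.75380624844718], [0.0, 0.0, 1.0]] [399. -36. 878.] [[-0.011, -1.0, 0.015], [-0.985, 0.008, -0.171], [0.171, -0.017, -0.985]]
0.1 [194.92411602 487.10659316 240.12091013] [-3.14024145e+00 -2.14607573e-04  2.76079773e+00] 91.89740523405789
```

View pics/top0.png

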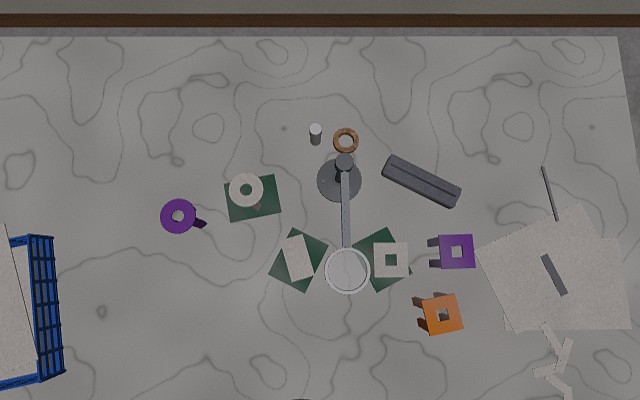

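View pics/scene0.png

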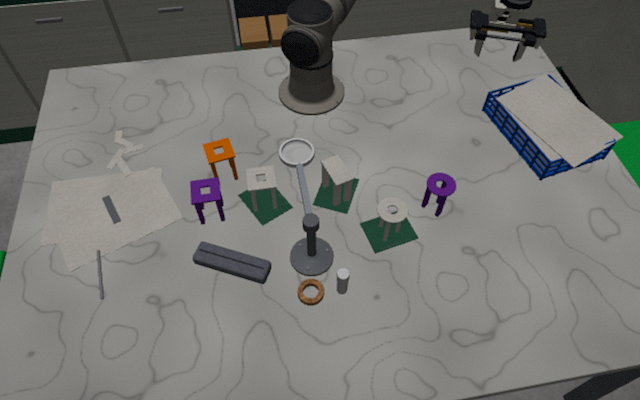

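The top view shows the hub near (344,160), the lens (347,270), the white round stool (246,190), the white square stool (391,260) and the bench (298,258). Next I measure them in both views.

```bash
cat > h.py <<'E'
import cv2,numpy as np
def ray(c,u,v,z):
    d=c["R"].T@np.linalg.inv(c["K"])@[u,v,1]; o=-c["R"].T@c["t"]
    return o+d*(z-o[2])/d[2]
def blobs(c,box,thr):
    u0,v0,u1,v1=box; g=cv2.cvtColor(c["color"],cv2.COLOR_RGB2GRAY)[v0:v1,u0:u1]
    g=cv2.resize(g,None,fx=4,fy=4,interpolation=cv2.INTER_CUBIC)
    cs,_=cv2.findContours((g>thr).astype(np.uint8),cv2.RETR_EXTERNAL,cv2.CHAIN_APPROX_NONE)
    k=max(cs,key=cv2.contourArea)[:,0].astype(float)
    return (k+.5)/4-.5+[u0,v0]
def centre(c,k,z):
    P=np.array([ray(c,u,v,z)[:2] for u,v in k]).astype(np.float32)
    r=cv2.minAreaRect(P); e=cv2.fitEllipse(P); return np.round(r[0],1),np.round(r[1],1),np.round(e[0],1),np.round(e[1],1)
E
python3 - <<'E'
import pickle;from h import *
d=pickle.load(open("d.pkl","rb"))
B={"top":dict(round=(222,168,270,212),square=(371,238,412,281),bench=(275,228,322,290),lens=(322,245,374,297)),
"scene":dict(round=(372,192,412,226),square=(240,160,282,196),bench=(314,150,350,180),lens=(272,134,322,170))}
for n in B:
  c=d[n];g=cv2.cvtColor(c["color"],cv2.COLOR_RGB2GRAY)
  for k,b in B[n].items():
    z=155 if k=="lens" else 100
    for t in(150,175):
      try: print(n,k,t,*centre(c,blobs(c,b,t),z))
      except Exception as e: print(n,k,t,"x",g[b[1]:b[3],b[0]:b[2]].max())
c=d["top"];g=c["color"]
print("hubtop px", g[140:182:3,344].mean(1).round(), g[160,325:365:2].mean(1).round())
a=cv2.resize(c["color"][130:310,210:430],None,fx=3.5,fy=3.3)
s=cv2.resize(d["scene"]["color"][130:280,230:420],None,fx=4,fy=4)
cv2.imwrite("pics/a.png",a[:,:,::-1]);cv2.imwrite("pics/s.png",s[:,:,::-1])
for v in(155,160,165): print(ray(c,344.5,v,169))
s=d["scene"]
for v in(218,221): print(ray(s,311,v,169))
E
```

```text
top round 150 [560.7  77.8] [19.3  2.2] [561.5  77.8] [ 2.  18.5]
top round 175 x 157
top square 150 [ 422.  -160.9] [ 2.6 40.2] [ 424.4 -161.3] [ 2.1 38.6]
top square 175 x 160
top bench 150 [379.6 -25.8] [ 5.7 14.5] [380.  -26.8] [ 5.3 13.5]
top bench 175 x 165
top lens 150 [386.8 -98.4] [87.2 87.4] [387.  -98.2] [87.2 87.4]
top lens 175 [ 376.3 -139.9] [0.5 2.4] [ 360.9 -139.4] [5.000e-01 5.133e+02]
scene round 150 [559.1 113.6] [74.6 72.9] [559.7 113.8] [72.2 73.4]
scene round 175 x 163
scene square 150 [ 406.1 -194.5] [70.7 71.8] [ 406.6 -194.2] [78.7 83.2]
scene square 175 x 164
scene bench 150 [409.6   6.7] [86.4 56.9] [406.8   2.8] [56.7 88. ]
scene bench 175 x 164
scene lens 150 [379.9 -95.7] [88.6 89.3] [379.4 -96.2] [87.8 89.1]
scene lens 175 [ 420.1 -106.5] [12.4  0.8] [422.4 -92.8] [8.0000e-01 2.0477e+03]
hubtop px [134. 134. 139.  79.  62.  90.  91.  92.  94.  94.  61. 118. 119. 117.] [117. 133. 103.  87.  81.  49.  93.  90.  91.  94.  91.  91.  93.  91.
 101. 114. 133. 134. 134. 133.]
[614.73844312 -97.06392361 169.        ]
[604.3549125  -96.83479572 169.        ]
[594.02148606 -96.60677346 169.        ]
[598.58561626 -93.31637794 169.        ]
[606.53327463 -94.59077868 169.        ]
```

View pics/a.png

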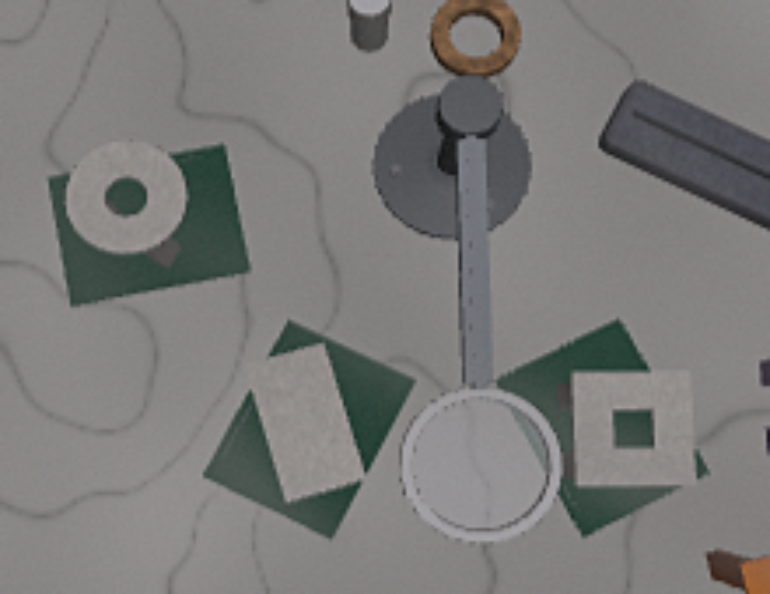

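View pics/s.png

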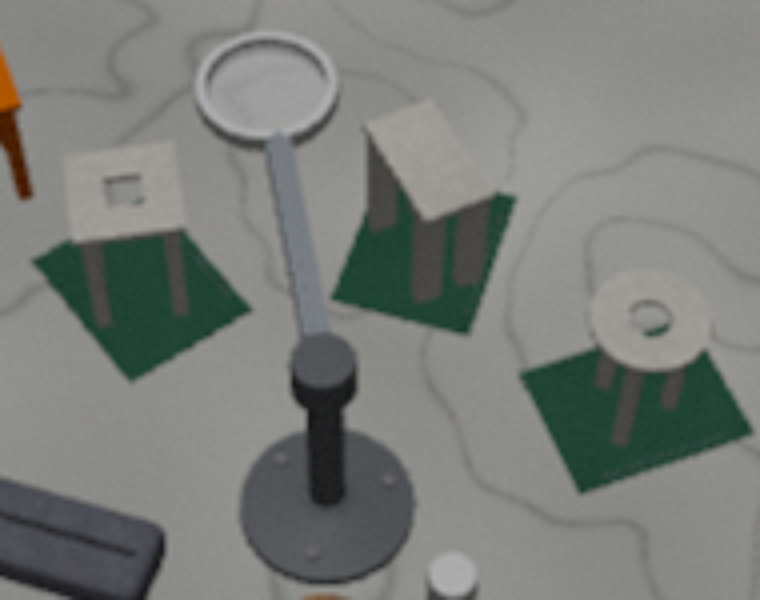

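The views agree: hub about (602,-96), lens about 217 mm out at azimuth 180°, round stool near (559,114), square stool near (406,-194). I'll shut the fingers, align the tool with the arm and carry it over to the -y side. I also remeasure the seats from above.

```bash
python3 - <<'E'
import pickle;from h import *
d=pickle.load(open("d.pkl","rb"));c=d["top"]
for k,b in dict(round=(222,168,270,212),square=(371,238,412,281),lens=(322,245,374,297)).items():
  for t in(136,141): print(k,t,*centre(c,blobs(c,b,t),162 if k=="lens" else 100))
E
python3 -m creep '[{"hand":0,"spin":-10.7},{"hand":0,"spin":-10.7},{"hand":0,"spin":-0.4},{"hand":0,"tx":-0.025,"ty":-0.0535},{"hand":0,"tx":-0.025,"ty":-0.0535}]'
```

```text
round 136 [561.5 112.2] [74. 72.] [561.2 112.4] [72.4 73.8]
round 141 [560.9 112.2] [72.4 72. ] [559.6 112.4] [64.3 71.8]
square 136 [ 409.6 -195.4] [71.7 73.7] [ 408.1 -195.7] [82.1 83.6]
square 141 [ 409.2 -195.1] [71.2 72.3] [ 408.7 -196. ] [73.2 75.4]
lens 136 [387.3 -97.2] [90.4 88.2] [385.6 -98.7] [86.6 95. ]
lens 141 [386.9 -97.7] [86.5 88.3] [387.  -97.6] [87.1 87.7]invalid input at $[0]: expected keys hand, tx, ty, tz, spin
```

```bash
python3 -m creep '[{"hand":0,"tx":-0.025,"ty":-0.0535},{"hand":0,"tx":-0.025,"ty":-0.0535},{"hand":0,"tx":-0.025,"ty":-0.0535},{"hand":0,"tx":-0.025,"ty":-0.0535},{"hand":0,"tx":-0.025,"ty":-0.0535}]'
python3 -m creep '[{"hand":0,"tx":-0.025,"ty":-0.0535},{"hand":0,"tx":-0.025,"ty":-0.0535},{"hand":0,"tx":-0.025,"ty":-0.0535},{"hand":0,"tx":-0.025,"ty":-0.0535},{"hand":0,"tx":-0.022,"ty":-0.0535}]'
```

```text
invalid input at $[0]: expected keys hand, tx, ty, tz, spin
invalid input at $[0]: expected keys hand, tx, ty, tz, spin
```

Every key is required, and all three calls were refused whole. I'm retyping them.

```bash
python3 -m creep '[{"hand":0,"tx":0,"ty":0,"tz":0,"spin":-10.7},{"hand":0,"tx":0,"ty":0,"tz":0,"spin":-10.7},{"hand":0,"tx":0,"ty":0,"tz":0,"spin":-0.4},{"hand":0,"tx":-0.025,"ty":-0.0535,"tz":0,"spin":0},{"hand":0,"tx":-0.025,"ty":-0.0535,"tz":0,"spin":0}]'
python3 -m creep '[{"hand":0,"tx":-0.025,"ty":-0.0535,"tz":0,"spin":0},{"hand":0,"tx":-0.025,"ty":-0.0535,"tz":0,"spin":0},{"hand":0,"tx":-0.025,"ty":-0.0535,"tz":0,"spin":0},{"hand":0,"tx":-0.025,"ty":-0.0535,"tz":0,"spin":0},{"hand":0,"tx":-0.025,"ty":-0.0535,"tz":0,"spin":0}]'
```

```text
time: 0.72
tool_pos: [245.2, 379.3, 240.3]
tcp_rot: [-3.141, -0.0, 3.139]
contact_force: [1.8, -0.4, 0.2]
grip_width: 46.5
finger_force: 0.0
time: 1.35
tool_pos: [370.5, 111.1, 240.9]
tcp_rot: [3.141, 0.001, 3.137]
contact_force: [1.8, 0.8, -0.4]
grip_width: 0.9
finger_force: 0.0
```

```bash
python3 -m creep '[{"hand":0,"tx":-0.024,"ty":-0.0532,"tz":0,"spin":0},{"hand":0,"tx":-0.024,"ty":-0.0532,"tz":0,"spin":0},{"hand":0,"tx":-0.024,"ty":-0.0532,"tz":0,"spin":0},{"hand":0,"tx":-0.024,"ty":-0.0532,"tz":0,"spin":0},{"hand":0,"tx":-0.024,"ty":-0.0532,"tz":0,"spin":0}]'
python3 -m creep '[{"hand":0,"tx":0,"ty":0,"tz":0.03,"spin":0},{"hand":0,"tx":0,"ty":0,"tz":0.03,"spin":0},{"hand":0,"tx":0,"ty":0,"tz":0.03,"spin":0},{"hand":0,"tx":0,"ty":0,"tz":0,"spin":0}]'
```

```text
time: 1.98
tool_pos: [490.4, -155.1, 240.6]
tcp_rot: [3.141, 0.0, 3.136]
contact_force: [0.7, 1.0, -0.5]
grip_width: 0.6
finger_force: 0.0
time: 2.48
tool_pos: [488.5, -152.6, 148.8]
tcp_rot: [3.139, -0.005, 3.138]
contact_force: [-0.2, -0.0, 0.9]
grip_width: -0.1
finger_force: 0.0
```

```bash
python3 -m creep '[{"hand":0,"tx":0,"ty":0.012,"tz":0,"spin":0},{"hand":0,"tx":0,"ty":0.008,"tz":0,"spin":0},{"hand":0,"tx":0,"ty":0.006,"tz":0,"spin":0},{"hand":0,"tx":0,"ty":0.004,"tz":0,"spin":0}]'
python3 -m creep '[{"hand":0,"tx":0.0013,"ty":0.0079,"tz":0,"spin":4},{"hand":0,"tx":0.002,"ty":0.0118,"tz":0,"spin":6},{"hand":0,"tx":0.002,"ty":0.0118,"tz":0,"spin":6},{"hand":0,"tx":0.002,"ty":0.0118,"tz":0,"spin":6},{"hand":0,"tx":0.002,"ty":0.0118,"tz":0,"spin":6}]'
python3 - <<'E'
from plant import cams
import cv2;from h import *
c=cams.capture("top");cv2.imwrite("pics/t1.png",c["color"][100:340,180:460,::-1].repeat(2,0).repeat(2,1))
E
```

```text
time: 2.98
tool_pos: [490.1, -122.6, 151.2]
tcp_rot: [-3.141, 0.001, -3.141]
contact_force: [-0.1, -0.2, -0.0]
grip_width: 0.3
finger_force: 0.0
time: 3.6
tool_pos: [491.0, -67.6, 150.9]
tcp_rot: [-3.141, -0.0, 2.649]
contact_force: [-0.6, -1.2, 1.2]
grip_width: 0.5
finger_force: 1.0
```

View pics/t1.png

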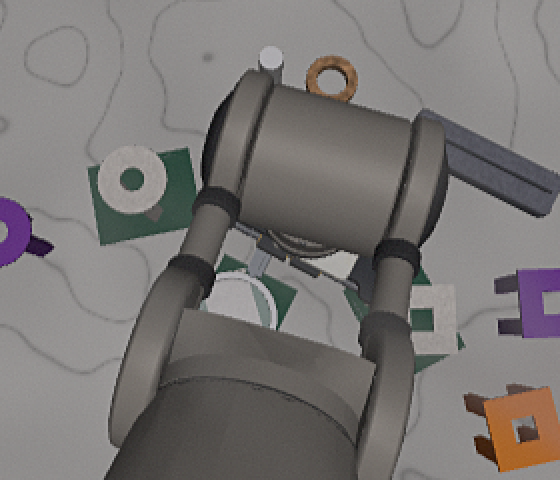

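The arm swings: the lens is now over the bench, near full-frame pixel (300,255). Continuing.

```bash
python3 -m creep '[{"hand":0,"tx":0.002,"ty":0.0118,"tz":0,"spin":6},{"hand":0,"tx":0.002,"ty":0.0118,"tz":0,"spin":6},{"hand":0,"tx":0.002,"ty":0.0118,"tz":0,"spin":6},{"hand":0,"tx":0.002,"ty":0.0118,"tz":0,"spin":6},{"hand":0,"tx":0.002,"ty":0.0118,"tz":0,"spin":6}]'
python3 -m creep '[{"hand":0,"tx":0.002,"ty":0.0118,"tz":0,"spin":6},{"hand":0,"tx":0.0013,"ty":0.0079,"tz":0,"spin":4},{"hand":0,"tx":0.0007,"ty":0.0039,"tz":0,"spin":2},{"hand":0,"tx":0,"ty":0,"tz":0,"spin":0}]'
python3 - <<'E'
from plant import cams
import cv2;from h import *
a=cams.capture("top")["color"][140:300,190:390];b=cams.capture("scene")["color"][110:270,260:460]
cv2.imwrite("pics/t2.png",np.hstack([cv2.resize(i,None,fx=2,fy=2) for i in(a,b)])[:,:,::-1])
E
```

```text
time: 4.28
tool_pos: [520.9, -16.5, 150.6]
tcp_rot: [-3.14, -0.001, 2.127]
contact_force: [-2.0, 0.3, -0.3]
grip_width: 0.4
finger_force: 1.0
time: 4.78
tool_pos: [540.4, -2.1, 150.8]
tcp_rot: [3.141, 0.0, 1.921]
contact_force: [0.7, -0.5, 1.0]
grip_width: 0.6
finger_force: 0.0
```

View pics/t2.png

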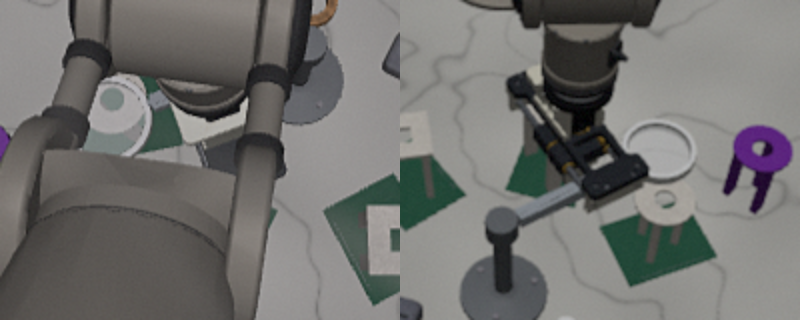

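The lens is near the round stool but short of it: in scene it is at about (390,185), with the seat at (392,210). Measuring the ring.

```bash
cat > m.py <<'E'
import sys,pickle;from h import *
from plant import cams
# lens azimuth from scene: ring pixels, circle fit on z=162 about the expected position
def lens(c,guess,thr=150,z=162,show=None):
    g=cv2.cvtColor(c["color"],cv2.COLOR_RGB2GRAY); hub=np.array([602,-96.]); 
    v,u=np.nonzero(g>thr); P=np.array([ray(c,a,b,z)[:2] for a,b in zip(u,v)])
    p=np.array(guess,float); 
    for w in(14,9,7,6,6,6):
        D=np.linalg.norm(P-p,axis=1); Q=P[abs(D-41.5)<w]
        A=np.c_[2*Q,np.ones(len(Q))]; s=np.linalg.lstsq(A,(Q**2).sum(1),rcond=None)[0]; p=s[:2]
    d=p-hub
    return p.round(1),round(float(np.sqrt(s[2]+p@p)),1),len(Q),"R",round(float(np.hypot(*d)),1),"az",round(float(np.degrees(np.arctan2(d[1],d[0]))%360),1)
E
python3 - <<'E'
from m import *
d=pickle.load(open("d.pkl","rb"))
print("start",lens(d["scene"],(386,-97)),lens(d["top"],(386,-97),145))
c=cams.capture("scene")
g=ray(c,390,185,162)[:2];print(g)
for t in(145,150,155):print(lens(c,g,t))
for n,p in(("round",(560.4,113)),("square",(408,-195))):
    q=np.array(p)-[602,-96];print(n,np.hypot(*q),np.degrees(np.arctan2(q[1],q[0]))%360)
E
```

```text
start (array([384.6, -96.9]), 40.8, 215, 'R', 217.4, 'az', 180.2) (array([387.4, -98.4]), 40.8, 431, 'R', 214.6, 'az', 180.7)
[532.52982301 107.37245799]
(array([523.9, 110.8]), 42.0, 328, 'R', 221.0, 'az', 110.7)
(array([524.1, 109.1]), 41.7, 302, 'R', 219.4, 'az', 110.8)
(array([524.9, 106.8]), 41.6, 253, 'R', 217.0, 'az', 110.8)
round 213.09988268415353 101.2572030765074
square 217.8003673091485 207.0356424799732
```

Lens azimuth is 110.8° and the target is 101.3°, so about 9.5° more.

```bash
python3 -m creep '[{"hand":0,"tx":0.001,"ty":0.0059,"tz":0,"spin":3},{"hand":0,"tx":0.001,"ty":0.0059,"tz":0,"spin":3},{"hand":0,"tx":0.0007,"ty":0.0039,"tz":0,"spin":2},{"hand":0,"tx":0.0003,"ty":0.002,"tz":0,"spin":1},{"hand":0,"tx":0,"ty":0,"tz":0,"spin":0}]'
python3 - <<'E'
from m import *
c=cams.capture("scene");cv2.imwrite("pics/t3.png",cv2.resize(c["color"][140:260,330:450],None,fx=3,fy=3)[:,:,::-1])
for t in(145,150,155):print(lens(c,(558,115),t))
E
```

```text
time: 5.55
tool_pos: [556.3, 5.8, 150.7]
tcp_rot: [3.141, 0.0, 1.763]
contact_force: [-0.7, 0.1, 0.3]
grip_width: 0.4
finger_force: 0.1
(array([552.6, 120.3]), 41.8, 413, 'R', 221.9, 'az', 102.9)
(array([552.2, 118.6]), 41.5, 378, 'R', 220.3, 'az', 103.1)
(array([557.2, 116.4]), 41.0, 291, 'R', 217.1, 'az', 101.9)
```

View pics/t3.png

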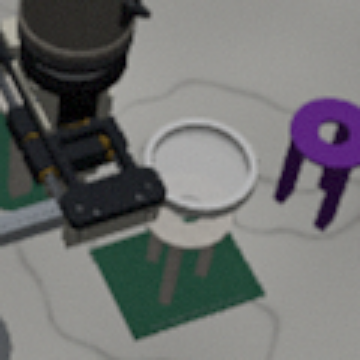

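```bash
python3 - <<'E'
from m import *
d=pickle.load(open("d.pkl","rb"))["scene"]
for u,v in((396.7,193.5),(397,194.4)):
    p=ray(d,u,v,162)[:2];q=p-[602,-96];print(p,np.hypot(*q),np.degrees(np.arctan2(q[1],q[0])))
# same-view: where the ring centre should appear when above the seat
for az in(101.3,102,103):
    a=np.radians(az);X=np.array([602+215*np.cos(a),-96+215*np.sin(a),162]);x=d["K"]@(d["R"]@X+d["t"]);print(az,x[:2]/x[2])
E
```

```text
[559.68146802 116.54235431] 216.71435236841197 101.26069086611137
[562.35407828 116.55074963] 216.21660500229382 100.56565178560164
101.3 [396.01641888 193.66230952]
102 [395.51421988 192.82779588]
103 [394.77786787 191.64624886]
```

The lens is centred on the round stool to within about 3 mm. I'll back off, lift, cross over the bar and descend on the other side while it rests.

```bash
python3 -m creep '[{"hand":0,"tx":0,"ty":-0.01,"tz":0,"spin":0},{"hand":0,"tx":0,"ty":-0.012,"tz":0,"spin":0},{"hand":0,"tx":0,"ty":0,"tz":-0.03,"spin":0},{"hand":0,"tx":0,"ty":0,"tz":-0.03,"spin":0},{"hand":0,"tx":0,"ty":0,"tz":0,"spin":0}]'
python3 -m creep '[{"hand":0,"tx":0,"ty":0.025,"tz":0,"spin":0},{"hand":0,"tx":0,"ty":0.03,"tz":0,"spin":0},{"hand":0,"tx":0,"ty":0.03,"tz":0,"spin":0},{"hand":0,"tx":0,"ty":0.025,"tz":0,"spin":0},{"hand":0,"tx":0,"ty":0,"tz":0,"spin":0}]'
python3 -m creep '[{"hand":0,"tx":0,"ty":0,"tz":0.02,"spin":0},{"hand":0,"tx":0,"ty":0,"tz":0.02,"spin":0},{"hand":0,"tx":0,"ty":0,"tz":0.02,"spin":0},{"hand":0,"tx":0,"ty":0,"tz":0,"spin":0},{"hand":0,"tx":0,"ty":0,"tz":0,"spin":0}]'
python3 - <<'E'
from m import *
c=cams.capture("scene");cv2.imwrite("pics/t4.png",cv2.resize(c["color"][120:280,270:470],None,fx=3,fy=3)[:,:,::-1])
E
```

```text
time: 6.22
tool_pos: [535.2, 1.4, 213.1]
tcp_rot: [3.137, 0.002, 1.762]
contact_force: [0.0, -0.7, 1.0]
grip_width: 0.3
finger_force: 0.0
time: 6.85
tool_pos: [642.6, 22.7, 208.8]
tcp_rot: [-3.139, -0.001, 1.763]
contact_force: [-0.1, -0.8, -0.4]
grip_width: 0.7
finger_force: 0.0
time: 7.48
tool_pos: [642.4, 22.5, 151.5]
tcp_rot: [3.141, 0.0, 1.762]
contact_force: [0.5, 0.0, -0.2]
grip_width: 0.2
finger_force: 0.0
```

View pics/t4.png

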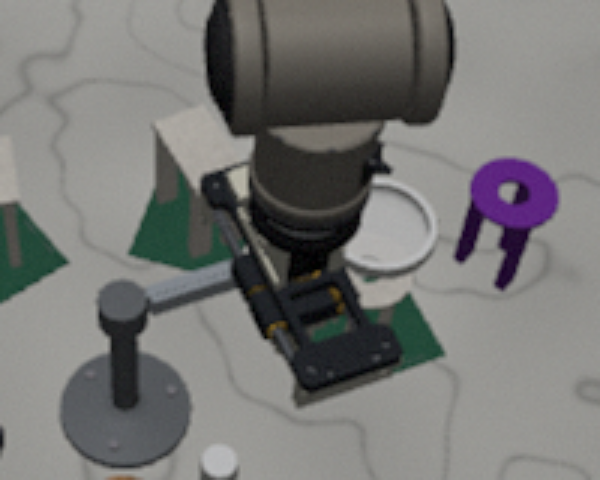

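The ring's edges have not moved: right edge at about 416, bottom at about 211. It has rested about 2 s, so I'm now pushing from the other side.

```bash
python3 -m creep '[{"hand":0,"tx":0.002,"ty":-0.015,"tz":0,"spin":0},{"hand":0,"tx":0.002,"ty":-0.012,"tz":0,"spin":0},{"hand":0,"tx":0,"ty":-0.006,"tz":0,"spin":0},{"hand":0,"tx":0.0007,"ty":-0.0039,"tz":0,"spin":-2},{"hand":0,"tx":0.0013,"ty":-0.0079,"tz":0,"spin":-4}]'
python3 -m creep '[{"hand":0,"tx":0.002,"ty":-0.0118,"tz":0,"spin":-6},{"hand":0,"tx":0.002,"ty":-0.0118,"tz":0,"spin":-6},{"hand":0,"tx":0.002,"ty":-0.0118,"tz":0,"spin":-6},{"hand":0,"tx":0.002,"ty":-0.0118,"tz":0,"spin":-6},{"hand":0,"tx":0.002,"ty":-0.0118,"tz":0,"spin":-6}]'
python3 -m creep '[{"hand":0,"tx":0.002,"ty":-0.0118,"tz":0,"spin":-6},{"hand":0,"tx":0.002,"ty":-0.0118,"tz":0,"spin":-6},{"hand":0,"tx":0.002,"ty":-0.0118,"tz":0,"spin":-6},{"hand":0,"tx":0.002,"ty":-0.0118,"tz":0,"spin":-6},{"hand":0,"tx":0.002,"ty":-0.0118,"tz":0,"spin":-6}]'
```

```text
time: 8.15
tool_pos: [598.4, 19.9, 151.3]
tcp_rot: [3.139, 0.0, 1.87]
contact_force: [1.2, 0.7, 1.3]
grip_width: 0.3
finger_force: 0.8
time: 8.78
tool_pos: [541.8, 0.5, 151.1]
tcp_rot: [3.14, 0.0, 2.396]
contact_force: [0.6, 2.8, 0.7]
grip_width: 0.3
finger_force: 1.0
time: 9.4
tool_pos: [502.9, -44.6, 150.9]
tcp_rot: [3.141, -0.0, 2.919]
contact_force: [-0.2, 2.3, -0.8]
grip_width: 0.0
finger_force: 1.0
```

```bash
python3 -m creep '[{"hand":0,"tx":0.002,"ty":-0.0118,"tz":0,"spin":-6},{"hand":0,"tx":0.002,"ty":-0.0118,"tz":0,"spin":-6},{"hand":0,"tx":0.002,"ty":-0.0118,"tz":0,"spin":-6},{"hand":0,"tx":0.002,"ty":-0.0118,"tz":0,"spin":-6},{"hand":0,"tx":0.0013,"ty":-0.0079,"tz":0,"spin":-4}]'
python3 -m creep '[{"hand":0,"tx":0.0007,"ty":-0.0039,"tz":0,"spin":-2},{"hand":0,"tx":0,"ty":0,"tz":0,"spin":0}]'
python3 - <<'E'
from m import *
c=cams.capture("scene");cv2.imwrite("pics/t5.png",cv2.resize(c["color"][110:270,200:400],None,fx=3,fy=3)[:,:,::-1])
for t in(145,150,155):print(lens(c,(399,-166),t))
E
```

```text
time: 10.02
tool_pos: [491.9, -99.2, 150.8]
tcp_rot: [3.141, -0.0, -2.876]
contact_force: [-1.4, 2.1, 1.2]
grip_width: 0.4
finger_force: 0.9
time: 10.28
tool_pos: [492.8, -103.3, 150.9]
tcp_rot: [-3.141, 0.001, -2.845]
contact_force: [-0.5, -0.2, -0.4]
grip_width: 0.5
finger_force: 0.0
(array([ 393.6, -160. ]), 41.2, 135, 'R', 218.0, 'az', 197.1)
(array([ 393.9, -160.4]), 41.2, 123, 'R', 217.8, 'az', 197.2)
(array([ 394. , -160.1]), 41.1, 112, 'R', 217.7, 'az', 197.1)
```

View pics/t5.png

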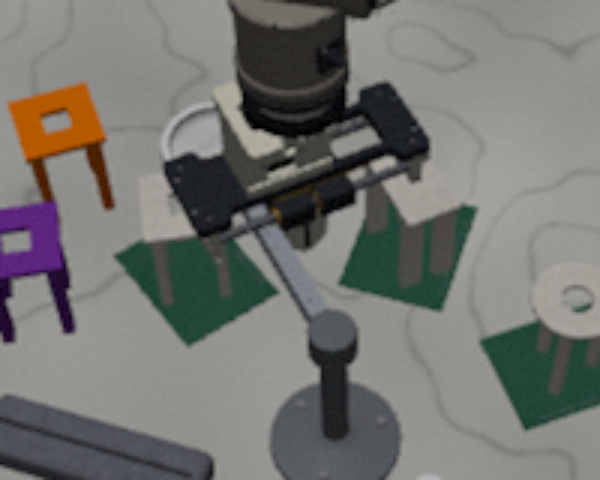

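The lens is at 197.1° and the target is 207.0°. I'll push 9.5° more, draw clear up and away, then measure it unobstructed.

```bash
python3 -m creep '[{"hand":0,"tx":0.001,"ty":-0.0059,"tz":0,"spin":-3},{"hand":0,"tx":0.001,"ty":-0.0059,"tz":0,"spin":-3},{"hand":0,"tx":0.0007,"ty":-0.0039,"tz":0,"spin":-2},{"hand":0,"tx":0.0005,"ty":-0.003,"tz":0,"spin":-1.5},{"hand":0,"tx":0,"ty":0,"tz":0,"spin":0}]'
python3 -m creep '[{"hand":0,"tx":0,"ty":0.015,"tz":0,"spin":0},{"hand":0,"tx":0,"ty":0.02,"tz":0,"spin":0},{"hand":0,"tx":0,"ty":0.03,"tz":0,"spin":0},{"hand":0,"tx":0,"ty":0.02,"tz":-0.05,"spin":0},{"hand":0,"tx":0,"ty":0.02,"tz":-0.05,"spin":0}]'
python3 -m creep '[{"hand":0,"tx":0,"ty":0.05,"tz":0,"spin":0},{"hand":0,"tx":0,"ty":0.05,"tz":0,"spin":0},{"hand":0,"tx":0,"ty":0.05,"tz":0,"spin":0},{"hand":0,"tx":0,"ty":0.03,"tz":0,"spin":0},{"hand":0,"tx":0,"ty":0,"tz":0,"spin":0}]'
python3 - <<'E'
from m import *
a=cams.capture("scene");b=cams.capture("top")
cv2.imwrite("pics/t6.png",np.hstack([cv2.resize(i,None,fx=3,fy=3) for i in(a["color"][120:240,220:345],b["color"][200:320,320:445])])[:,:,::-1])
for t in(150,155):print(lens(a,(410,-193),t),lens(b,(410,-193),t))
E
```

```text
time: 10.95
tool_pos: [496.3, -121.6, 150.7]
tcp_rot: [-3.141, 0.0, -2.68]
contact_force: [-0.3, 0.8, -0.3]
grip_width: 0.5
finger_force: 0.1
time: 11.58
tool_pos: [447.8, -25.7, 251.7]
tcp_rot: [3.141, -0.001, -2.679]
contact_force: [1.2, -1.0, -0.8]
grip_width: 0.7
finger_force: 0.0
time: 12.2
tool_pos: [367.1, 135.4, 250.8]
tcp_rot: [3.141, 0.0, -2.675]
contact_force: [0.3, -0.5, 0.3]
grip_width: 0.4
finger_force: 0.0
(array([ 408.8, -194.5]), 40.9, 238, 'R', 216.8, 'az', 207.0) (array([ 411.8, -195.7]), 40.8, 455, 'R', 214.7, 'az', 207.7)
(array([ 409.2, -194.6]), 40.7, 207, 'R', 216.6, 'az', 207.1) (array([ 411.8, -195.6]), 40.8, 424, 'R', 214.7, 'az', 207.6)
```

View pics/t6.png

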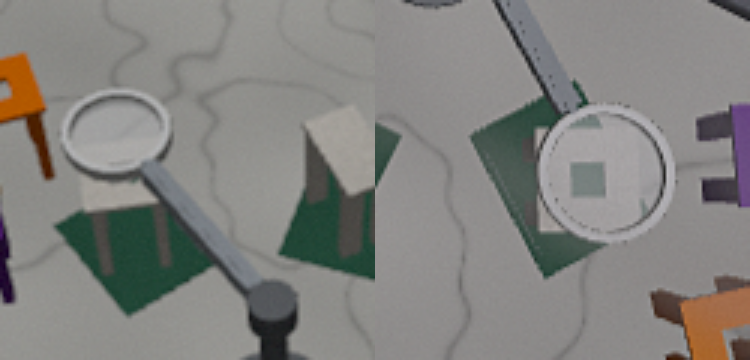

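Both views put the lens within about 3 mm of the square seat's centre: (409,-195) and (412,-196), against (406,-194) and (409,-195). The stool has not moved and the finger is clear, so I'm handing in.

```bash
python3 -c "
from plant import close_job
print(close_job())"
```

```text
the job is handed in; nothing more can be done
None
```

The job is handed in: by camera the lens rested over the round stool for about two seconds (about 3 mm off centre) and now stands over the square one (also about 3 mm off), the finger is clear, and nothing was seen to shift, though the things behind the column were not re-measured.

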